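Swap two tube offcuts in a staging tray

ROBOT

A 6-joint arm with a two-finger parallel gripper is mounted at the origin on the work surface; the furniture and walls round the work are solid. World frame = base frame: x ahead of the robot, y to its left, z up, the work surface at z = 0. Lengths are in m, angles in rad, forces in N, time in s.
With the tool pointing down it reaches from about 0.25 to 0.775 m from the base axis. Payload 8.9 kg.
Tool frame: the origin (TCP) lies at the very end of the fingers, on their centre line; the grasp point (between the pads) lies 19 mm behind it; x points along the fingers, y is the direction in which the jaws open and shut, and the axes are right-handed (so a half turn about x gives the same grasp; the last joint's range is limited). The gripper opens to 85 mm and grips with 20 to 120 N. Pads are 22 mm wide; open, the fingers measure 114 mm over their backs; the gripper's body (76 mm by 85 mm) begins 54 mm behind the grasp point. The pads swing forward as they close: fully open they stand 13 mm farther back than shut.
Start: joints at [-1.41, 0.291, -0.153, 1.127, 0, 1.431], TCP at [0.155, -0.502, 0.231] pointing down, gripper open.
Joint ranges: [-2.52, 2.52], [-0.91, 1.74], [-1.3, 1.37], [-1.96, 2.02], [-1.52, 1.47], [-3.14, 3.14]. Speed limits (rad/s): [2.22, 2.22, 2.79, 3.14, 3.14, 3.14].

INTERFACE

Orientations are given as a rotation vector (axis times angle).
In Python, from rig import arm, optics gives the robot as it stands.
- The arm moves only by the tool jog_arm, never from a script. Its argument "moves" is a list of rows, each a list of 3 entries, a list of its own where there are three numbers: the shift along the tool's x, y, z in m, then the turn, a rotation vector about the tool's x, y, z in rad, then the closure in counts, from 0 (fully open) to 255 (shut). In form: [[[dx, dy, dz], [rx, ry, rz], jaw], ...]. A call has 1 to 10 rows; each row is the pose to reach, as a shift and turn from the pose measured when the call began, along the tool's axes at that moment; what a row does not reach only later rows make up. A row lasts 1/12 s, in which the tool goes at most 41.7 mm and 7.16 degrees, less where a joint would pass 70% of its speed; a pose out of reach is approached as far as the arm can. A call with a gripper value outside its range is refused whole. The fingers move at their own pace and stop on an object; "squeeze" is the grip in N (left out, the last holds). Time passes only in rows, so rows that repeat a pose let the fingers close. It gives the time, the measured TCP pose, the force and the opening at its end, in the units of the state.
- arm.state(): the state, without advancing time (a new reading comes with each control period).
- optics.grab_frame(name): name is "scene" or "side" or "wrist"; returns (picture, depth): 384x512x3 uint8, red, green, blue; 384x512 float32, m along the optical axis (not along the pixel's ray), 0 where there is no reading.
- optics.camera_params(name): a dict with "fx", "fy", "cx", "cy" (pixels), "view" (4x4, takes a point from world to camera coordinates). Camera axes: x right, y up, looking along -z (the intrinsics and any distortion apply to the point x, -y, -z); pixel columns grow to the right and rows downward; lengths in m; the calibration is good to about 2 mm. The wrist camera is an equidistant fisheye: a pixel r from the principal point sees the ray r / f radians off the axis. A picture is of the moment at which its call begins: read the wrist's pose just before it. camera_params takes no time and is no camera call; for the wrist camera it gives the pose at the moment of the call.
- arm.sign_off(): hands the job in, once; it reports no verdict.
The state is a dict: "clock": time; "q": joint angles; "qd": joint speeds; "effort": joint torques, N m; "position": TCP position; "tool_rot": TCP orientation; "ft_force": force on the tool from outside, world axes, zero at the start; "torque": the same for the moment, N m; "width": finger opening in m.
Only numpy, scipy, OpenCV 4.12 (cv2) and the standard library are available. Lean on these libraries where they do the work, as an engineer would, in place of code of your own. Each camera call takes 0.05 s, during which the arm holds its last target. There are 200 camera calls.

TASK

The two tube offcuts in the staging tray, one round and one square, stand the wrong way round: each belongs in the other's bay. First draw the upright divider plate up out of its slot and set it down on the bench outside the tray, without dropping it; then swap the two offcuts by sliding one into the open lane in front, the other across the slot line into the freed bay, and the first round into the remaining bay, each ending roughly centred on the scribed square there. Keep the offcuts flat on the tray floor all the way, never lifted or tipped, leave the divider out, and do not shift the jar or the spray can.

Things in the scene. Friction and masses are not known exactly. Their poses are not given: they have to be found in the camera images.
- tray: Fixed smooth aluminium tray (offcuts slide easily), 247 (x) by 250 mm (y), floor 6 mm above the bench. Origin on the bench midway between the side fences; its x points away from the robot (turned up to 0.2 rad), y to the left. Fences, tops 24 mm above the bench, inner faces at x -0.108 and 0.115, y -0.115 and 0.115. Two bays in its rear half with the divider between them (on y = 0); the front half is an open lane.
- post_mid (a point): Middle slot post, fixed in the tray: two steel pins of 12 mm diameter at tray x = 0, y = -0.0125 and 0.0125, closed in front by a block 30 mm wide (to x = -0.012). Top 56 mm above the bench. The point is at tray (0, 0) on the floor. 96 mm are free between this post and the front fence.
- post_rear (a point): Rear slot post, fixed at the rear fence: two like pins at tray x = 0.109, y = -0.0125 and 0.0125, top 56 mm above the bench. The point is at tray (0.109, 0) on the floor. With the divider out, 97 mm are free between the middle and the rear pins (tray x = 0.006 to 0.103).
- bay_left (a point): Centre of the left bay's scribed square (96 mm a side), on the tray floor, at tray (0.056, 0.065). Axes as the tray's.
- bay_right (a point): Centre of the right bay's scribed square (96 mm a side), on the tray floor, at tray (0.056, -0.065). Axes as the tray's.
- lane_left (a point): Point on the tray floor in the open front lane, straight before the left bay, at tray (-0.060, 0.065); not marked.
- lane_right (a point): Point on the tray floor in the open front lane, straight before the right bay, at tray (-0.060, -0.065); not marked.
- divider_center (a point): Centre of the divider: a loose plain steel plate 117 mm long (its x), 10 mm thick (its y), 85 mm high (its z), about 0.45 kg, standing on the tray floor in the slot with 1.5 mm play at each side, 2 mm at each end. Its top edge is 91 mm above the bench, 35 mm above the pins. It can stand by itself on its edge; the bench left of the tray is free for 120 mm.
- pipe_center (a point): Centre (half-way up) of the round offcut: a loose steel pipe ring, axis upright, 80 mm outside, 68 mm inside diameter, 26 mm high, about 0.35 kg (0.25 to 0.5), open at the top, so that it can be dragged by closed fingers put down inside it. It starts in the left or the right bay.
- square_center (a point): Centre (half-way up) of the square offcut: a loose piece of square steel tube, axis upright, 76 mm outside, 64 mm inside, 26 mm high, about 0.4 kg (0.28 to 0.56), open at the top, so that it can be dragged by closed fingers put down inside it. It starts in the other bay, roughly square to the tray; its x and y axes are normal to its walls.
- jar: Bystander: round jar with a screw lid, 60 mm diameter, 68 mm high, loose on the bench to the right of the tray. Origin at the centre of its underside.
- can: Bystander: spray can, 52 mm diameter, 200 mm high, loose on the bench behind and to the right of the tray. Origin at the centre of its underside.
Not all that is in view belongs to the job. Leave any blue or green look-alike of the part that bears pipe_center alone.

How it is judged:
By the outcome, as a careful person would: the job done as asked, in the order asked, and still so for the second after the job is handed in, with the robot touching nothing.
It also fails if it takes over 72 s, if anything falls off the work surface, if the arm or the gripper's body presses on something with over 40 N, if the wrist force passes 120 N, or if a joint passes its speed limit or range.

## Working session

There is one attempt and no reset: what is moved stays moved. The work goes in short steps, Python scripts to look and compute and a tool call to move; the robot and the scene stay as the last step left them, time stands still between calls to the robot, and variables do not carry over. Pictures are saved under pics/ and viewed, about 8 in all and at most 12, crops included, and the job is handed in when it is done.

Besides the shell and the picture viewer there is one more tool, called as a command line: name --argument value ..., lists and objects as JSON in quotes. jog_arm: Moves the arm, as the interface text tells. Its arguments: {"type":"object","properties":{"moves":{"type":"array"},"squeeze":{"type":"number"}},"required":["moves"]}

```bash
mkdir -p pics; ls
cat > h.py <<'E'
import numpy as np,cv2
from rig import arm,optics
from scipy.spatial.transform import Rotation as R
def save(n,f):
    p,d=optics.grab_frame(n); cv2.imwrite(f'pics/{f}.png',cv2.cvtColor(p,cv2.COLOR_RGB2BGR)); np.save(f'pics/{f}.npy',d); return p,d
def ray(c,u,v,fish=False):
    V=np.array(c['view']); x=(np.asarray(u,float)-c['cx'])/c['fx']; y=(np.asarray(v,float)-c['cy'])/c['fy']
    if fish:
        r=np.hypot(x,y); s=np.where(r>1e-9,np.tan(r)/np.maximum(r,1e-9),1); x,y=x*s,y*s
    d=np.stack([x,-y,-np.ones_like(x)],-1)
    return -V[:3,:3].T@V[:3,3], d@V[:3,:3]
def plane(c,u,v,z,fish=False):
    o,d=ray(c,u,v,fish); return o+d*((z-o[2])/d[...,2])[...,None]
def cloud(c,d,fish=False):
    v,u=np.indices(d.shape); o,r=ray(c,u,v,fish); return o+r*d[...,None]
def proj(c,P):
    V=np.array(c['view']); q=np.asarray(P)@V[:3,:3].T+V[:3,3]
    return np.stack([c['cx']+c['fx']*q[...,0]/-q[...,2], c['cy']-c['fy']*q[...,1]/-q[...,2]],-1)
def st():
    s=arm.state(); print(s['clock'],np.round(s['position'],4),np.round(s['tool_rot'],4),np.round(s['ft_force'],1),round(s['width'],4)); print('R',np.round(R.from_rotvec(s['tool_rot']).as_matrix(),3).tolist()); return s
E
python3 - <<'E'
from h import *
st()
for n in('scene','side'):
    save(n,n+'0'); c=optics.camera_params(n); print(n,{k:c[k] for k in c if k!='view'},np.round(ray(c,256,192),2))
a=[cv2.imread(f'pics/{n}0.png') for n in('scene','side')]
E
```

```text
pics
0.0 [ 0.155  -0.5011  0.2307] [ 2.0606  0.3126 -2.0608] [ 0.4  0.3 -0.6] 0.0857
R [[-0.0, 0.295, -0.955], [0.001, -0.955, -0.295], [-1.0, -0.001, -0.0]]
scene {'fx': 429.7820651619366, 'fy': 429.7820651619366, 'cx': 261.678839616461, 'cy': 192.47217773924422} [[ 0.13  0.65  0.92]
 [ 0.41 -0.51 -0.76]]
side {'fx': 379.4792853838315, 'fy': 379.4792853838315, 'cx': 253.90019036012148, 'cy': 194.79969816562897} [[ 0.16  1.01  0.65]
 [ 0.34 -0.81 -0.47]]
```

View pics/scene0.png

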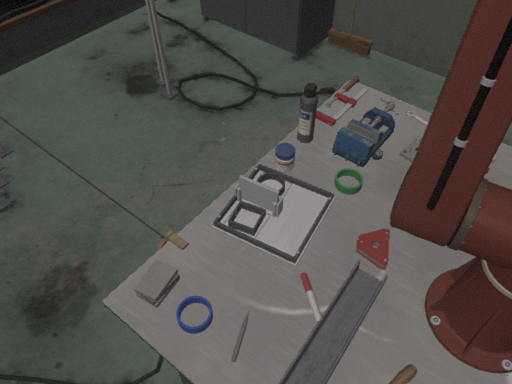

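View pics/side0.png

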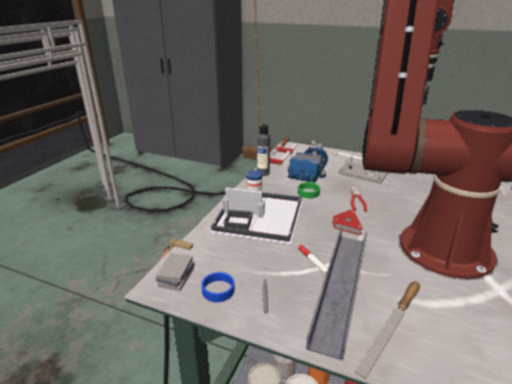

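Scene picture: tray at about (275,212), the square at (247,218) in the left bay, and a ring at (271,187) in the right bay behind the divider at (262,195). The look-alikes are a blue ring at (195,314) and a green one at (349,181), both on the bench. The steel-coloured ring inside the tray fits the description.

Run:
```python
from h import *
c=optics.camera_params('scene'); im=cv2.imread('pics/scene0.png'); d=np.load('pics/scene0.npy')
P=cloud(c,d); 
ok=d>0
for (u,v) in [(258,190),(300,230),(247,218),(285,152),(310,90)]: print((u,v),np.round(P[v,u],4))
# dark fence outline
g=cv2.cvtColor(im,cv2.COLOR_BGR2GRAY)
m=np.zeros_like(g); m[160:265,205:340]=(g[160:265,205:340]<85)*255
cs,_=cv2.findContours(m,cv2.RETR_EXTERNAL,2); k=max(cs,key=cv2.contourArea)
q=cv2.approxPolyDP(cv2.convexHull(k),4,True)[:,0]; print(q.tolist())
print(np.round(plane(c,q[:,0],q[:,1],0.024),4))
m2=ok&(P[...,2]>.06)&(P[...,2]<.12)&(P[...,0]>.3)&(P[...,0]<.75)&(abs(P[...,1])<.3)
v,u=np.where(m2); print(len(v), u.min(),u.max(),v.min(),v.max())
m2[:, :236]=0; m2[:,284:]=0
n,l,s,ce=cv2.connectedComponentsWithStats(m2.astype(np.uint8)); print(s.tolist())
cv2.imwrite('pics/crop0.png',cv2.resize(im[155:265,205:340],None,fx=5.5,fy=5.5,interpolation=3))
```

```text
(258, 190) [0.593  0.0638 0.0714]
(300, 230) [0.4569 0.058  0.0029]
(247, 218) [0.5901 0.115  0.0054]
(285, 152) [ 0.6253 -0.1024  0.0649]
(310, 90) [ 0.6442 -0.2381  0.1932]
[[259, 164], [333, 194], [295, 262], [214, 225]]
[[ 0.6788 -0.0499  0.024 ]
 [ 0.4473 -0.0854  0.024 ]
 [ 0.4048  0.1577  0.024 ]
 [ 0.6334  0.1964  0.024 ]]
1384 239 373 108 200
[[0, 0, 512, 384, 196079], [275, 143, 9, 15, 108], [239, 175, 40, 26, 421]]
```

View pics/crop0.png

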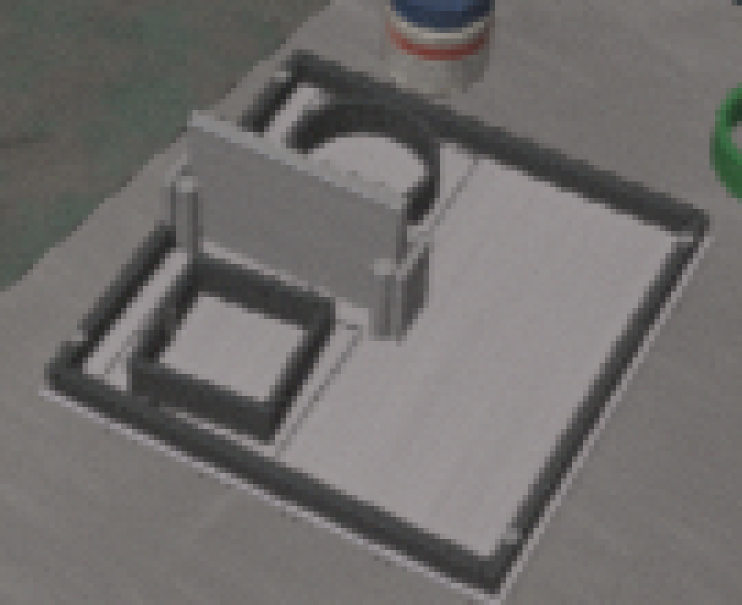

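The crop confirms it: a steel ring in the right bay, the square in the left bay, and the divider and posts clear between them. Next I go above the divider.

```bash
cat >> h.py <<'E'
def go(p,yaw):
    "shift/turn (tool axes) to world TCP p, tool y at angle yaw-pi/2 (along -tray y)"
    s=st(); M=R.from_rotvec(s['tool_rot']).as_matrix()
    x=np.array([0,0,-1.]); y=np.array([np.sin(yaw),-np.cos(yaw),0]); T=np.stack([x,y,np.cross(x,y)],1)
    print('shift',np.round(M.T@(np.asarray(p)-s['position']),4),'turn',np.round(R.from_matrix(M.T@T).as_rotvec(),4))
E
python3 - <<'E'
from h import *
c=optics.camera_params('scene')
P=plane(c,np.array([240.1,279.5]),np.array([175.4,189.5]),.091); print(np.round(P,4),P.mean(0), np.linalg.norm(P[1]-P[0]),np.arctan2(*(P[0]-P[1])[[1,0]]))
w=optics.camera_params('wrist'); print({k:w[k] for k in w if k!='view'},np.round(ray(w,w['cx'],w['cy'],True),3))
m=P.mean(0); go([m[0],m[1],.22],.17)
E
```

```text
[[0.6512 0.0664 0.091 ]
 [0.5401 0.0417 0.091 ]] [0.59566806 0.05407905 0.091     ] 0.11383289145771804 0.21871090650132421
{'fx': 297.3186396354542, 'fy': 297.3186396354542, 'cx': 252.18854040068624, 'cy': 192.5954654837876} [[ 0.222 -0.481  0.373]
 [-0.26  -0.081 -0.962]]
0.1 [ 0.155  -0.5012  0.2308] [ 2.0606  0.3125 -2.0606] [0.2 0.7 0.7] 0.0856
R [[-0.0, 0.295, -0.955], [0.001, -0.955, -0.295], [-1.0, -0.001, -0.0]]
shift [ 0.0114 -0.4003 -0.585 ] turn [ 1.299e-01 -1.000e-04  1.200e-03]
```

jog_arm --moves '[[[0,-0.4,-0.585],[0.13,0,0],0],[[0,-0.4,-0.585],[0.13,0,0],0],[[0,-0.4,-0.585],[0.13,0,0],0],[[0,-0.4,-0.585],[0.13,0,0],0],[[0,-0.4,-0.585],[0.13,0,0],0],[[0,-0.4,-0.585],[0.13,0,0],0],[[0,-0.4,-0.585],[0.13,0,0],0],[[0,-0.4,-0.585],[0.13,0,0],0],[[0,-0.4,-0.585],[0.13,0,0],0],[[0,-0.4,-0.585],[0.13,0,0],0]]'

```text
clock: 0.93
position: [0.4143, -0.1739, 0.2313]
tool_rot: [2.133, 0.183, -2.133]
ft_force: [1.5, -1.5, 0.3]
width: 0.0852
```

Run:
```python
from h import *
go([.596,.054,.22],.17)
```

```text
0.9333 [ 0.4143 -0.1739  0.2313] [ 2.1332  0.1827 -2.1334] [ 1.5 -1.5  0.3] 0.0852
R [[-0.0, 0.169, -0.986], [0.001, -0.986, -0.169], [-1.0, -0.001, -0.0]]
shift [ 0.0115 -0.1939 -0.2176] turn [-0.0003 -0.      0.0011]
```

jog_arm --moves '[[[0.01,-0.194,-0.218],[0,0,0],0],[[0.01,-0.194,-0.218],[0,0,0],0],[[0.01,-0.194,-0.218],[0,0,0],0],[[0.01,-0.194,-0.218],[0,0,0],0],[[0.01,-0.194,-0.218],[0,0,0],0],[[0.01,-0.194,-0.218],[0,0,0],0],[[0.01,-0.194,-0.218],[0,0,0],0],[[0.01,-0.194,-0.218],[0,0,0],0],[[0.01,-0.194,-0.218],[0,0,0],0],[[0.01,-0.194,-0.218],[0,0,0],0]]'

```text
clock: 1.77
position: [0.5958, 0.0542, 0.2209]
tool_rot: [2.131, 0.183, -2.135]
ft_force: [0.1, -0.3, 0.8]
width: 0.0852
```

Run:
```python
from h import *
st(); c=optics.camera_params('wrist'); import pickle; pickle.dump(c,open('w1.pkl','wb'))
save('wrist','w1'); st()
```

```text
1.7667 [0.5958 0.0542 0.2209] [ 2.131   0.1833 -2.1346] [ 0.1 -0.3  0.8] 0.0852
R [[-0.002, 0.17, -0.985], [0.001, -0.986, -0.17], [-1.0, -0.001, 0.002]]
1.8167 [0.5957 0.0535 0.2212] [ 2.1321  0.1821 -2.1347] [ 0.1  0.4 -1.6] 0.0855
R [[-0.001, 0.169, -0.986], [0.001, -0.986, -0.169], [-1.0, -0.001, 0.001]]
```

View pics/w1.png

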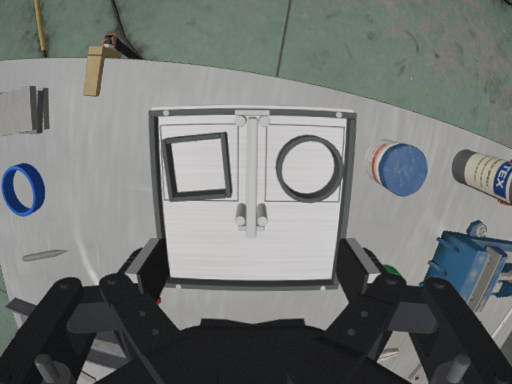

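Wrist view: tray about (150–355, 108–290), square at (197,167), pipe at (309,168), divider top along column ~252, pins at (240/264,119) and (240/262,215).

Run:
```python
from h import *
im=cv2.imread('pics/w1.png'); cv2.imwrite('pics/w1c.png',cv2.resize(im[100:295,145:360],None,fx=3.7,fy=3.05*1.0,interpolation=3))
```

```text
(no output)
```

View pics/w1c.png

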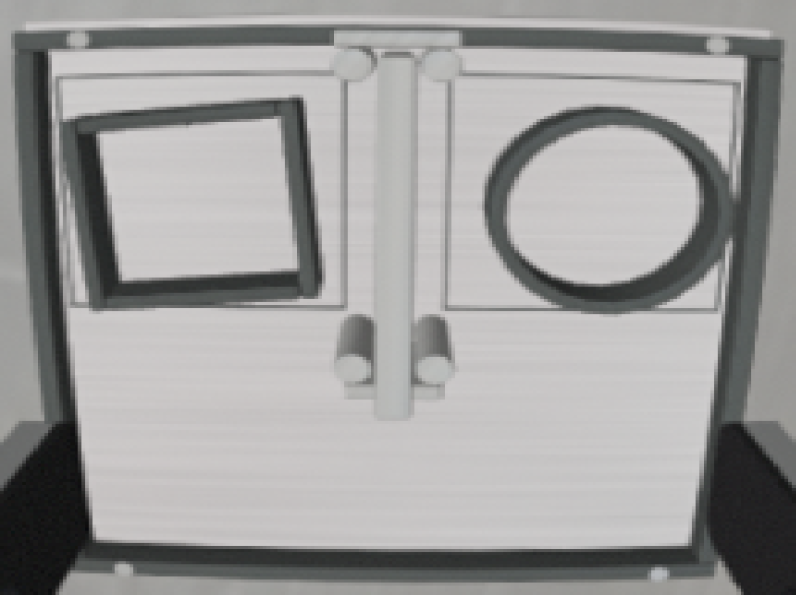

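Run:
```python
from h import *
import pickle
c=pickle.load(open('w1.pkl','rb'))
def pl(a,z): a=np.array(a,float); return plane(c,145+a[:,0]/3.7,100+a[:,1]/3.05,z,True)
W=pl([(57,76),(345,76),(345,306),(72,305),(450,76),(740,84),(718,310),(446,308)],.006)[:,:2]
T=np.array([(.104,.113),(.104,.017),(.008,.017),(.008,.113),(.104,-.017),(.104,-.113),(.008,-.113),(.008,-.017)])
H,_=cv2.estimateAffinePartial2D(T,W); sc=np.hypot(H[0,0],H[1,0]); yaw=np.arctan2(H[1,0],H[0,0])
Rm=R.from_euler('z',yaw).as_matrix()[:2,:2]; o=W.mean(0)-Rm@T.mean(0)
print('tray',o,yaw,'scale',sc,'resid mm',np.round(1e3*(W-T@Rm.T-o),1).tolist())
np.save('tray.npy',[*o,yaw])
L=lambda p:np.round((np.asarray(p)[:,:2]-o)@Rm,4)
D=pl([(396,57),(393,415),(381,200),(410,200)],.091); print('div',L(D).tolist())
print('pins',L(pl([(353,66),(440,66),(351,368),(434,368)],.056)).tolist())
print('pipe',L(pl([(486,206),(735,205),(610,107),(612,313)],.032)).tolist())
S=L(pl([(64,122),(300,98),(322,297),(92,308)],.032)); print('sq',S.tolist(),S.mean(0))
ctr=o+Rm@[.0545,0]; go([*ctr,.055],yaw)
```

```text
Traceback (most recent call last):
cv2.error: OpenCV(4.12.0) /io/opencv/modules/calib3d/src/ptsetreg.cpp:1108: error: (-215:Assertion failed) count >= 0 && to.checkVector(2) == count in function 'estimateAffinePartial2D'
```

```bash
cat > m1.py <<'E'
from h import *
import pickle
c=pickle.load(open('w1.pkl','rb'))
def pl(a,z): a=np.array(a,float); return plane(c,145+a[:,0]/3.7,100+a[:,1]/3.05,z,True)
W=pl([(57,76),(345,76),(345,306),(72,305),(450,76),(740,84),(718,310),(446,308)],.006)[:,:2]
T=np.array([(.104,.113),(.104,.017),(.008,.017),(.008,.113),(.104,-.017),(.104,-.113),(.008,-.113),(.008,-.017)])
H,_=cv2.estimateAffinePartial2D(T.copy(),W.copy()); sc=np.hypot(H[0,0],H[1,0]); yaw=np.arctan2(H[1,0],H[0,0])
Rm=R.from_euler('z',yaw).as_matrix()[:2,:2]; o=W.mean(0)-Rm@T.mean(0)
print('tray',o,yaw,'scale',sc,'resid mm',np.round(1e3*(W-T@Rm.T-o),1).tolist())
np.save('tray.npy',[*o,yaw])
L=lambda p:np.round((np.asarray(p)[:,:2]-o)@Rm,4)
D=pl([(396,57),(393,415),(381,200),(410,200)],.091); print('div',L(D).tolist())
print('pins',L(pl([(353,66),(440,66),(351,368),(434,368)],.056)).tolist())
print('pipe',L(pl([(486,206),(735,205),(610,107),(612,313)],.032)).tolist())
S=L(pl([(64,122),(300,98),(322,297),(92,308)],.032)); print('sq',S.tolist(),S.mean(0))
ctr=o+Rm@[.0545,0]; go([*ctr,.055],yaw)
E
python3 m1.py
```

```text
tray [0.54625911 0.04611238] 0.15930066194301254 scale 0.9997114794290931 resid mm [[0.3, 0.4], [-1.1, 0.0], [0.9, 0.2], [-0.0, 0.1], [-0.8, 0.3], [-0.1, -0.7], [0.3, -0.0], [0.5, -0.2]]
div [[0.1129, 0.0009], [-0.0018, 0.0004], [0.0694, 0.0041], [0.0695, -0.0031]]
pins [[0.1088, 0.0127], [0.109, -0.0113], [0.001, 0.0131], [0.0013, -0.0117]]
pipe [[0.0565, -0.0274], [0.0587, -0.1068], [0.0945, -0.0643], [0.0151, -0.0693]]
sq [[0.0881, 0.1034], [0.0961, 0.0295], [0.0206, 0.0231], [0.0151, 0.0981]] [0.054975 0.063525]
1.8167 [0.5957 0.0535 0.2212] [ 2.1321  0.1821 -2.1347] [ 0.1  0.4 -1.6] 0.0855
R [[-0.001, 0.169, -0.986], [0.001, -0.986, -0.169], [-1.0, -0.001, 0.001]]
shift [ 0.1662 -0.0003 -0.0047] turn [0.0101 0.0011 0.001 ]
```

Fits agree with the stated sizes to about 1 mm, so I descend onto the divider.

jog_arm --moves '[[[0.04,0,-0.005],[0.01,0,0],0],[[0.08,0,-0.005],[0.01,0,0],0],[[0.11,0,-0.005],[0.01,0,0],60],[[0.135,0,-0.005],[0.01,0,0],90],[[0.152,0,-0.005],[0.01,0,0],120],[[0.162,0,-0.005],[0.01,0,0],140],[[0.166,0,-0.005],[0.01,0,0],150],[[0.166,0,-0.005],[0.01,0,0],150],[[0.166,0,-0.005],[0.01,0,0],150]]' --squeeze 60

```text
clock: 2.57
position: [0.601, 0.054, 0.0564]
tool_rot: [2.139, 0.171, -2.139]
ft_force: [1.4, 0.1, 0.1]
width: 0.035
```

jog_arm --moves '[[[0,0,0],[0,0,0],255],[[0,0,0],[0,0,0],255],[[0,0,0],[0,0,0],255],[[0,0,0],[0,0,0],255],[[0,0,0],[0,0,0],255],[[0,0,0],[0,0,0],255],[[0,0,0],[0,0,0],255],[[0,0,0],[0,0,0],255]]' --squeeze 60

```text
clock: 3.23
position: [0.602, 0.0545, 0.0579]
tool_rot: [2.142, 0.172, -2.136]
ft_force: [-0.6, 1.9, 7.0]
width: 0.0093
```

jog_arm --moves '[[[-0.005,0,0],[0,0,0],255],[[-0.012,0,0],[0,0,0],255],[[-0.02,0,0],[0,0,0],255],[[-0.03,0,0],[0,0,0],255],[[-0.042,0,0],[0,0,0],255],[[-0.055,0,0],[0,0,0],255],[[-0.07,0,0],[0,0,0],255],[[-0.083,0,0],[0,0,0],255],[[-0.09,0,0],[0,0,0],255],[[-0.09,0,0],[0,0,0],255]]'

```text
clock: 4.07
position: [0.6029, 0.0543, 0.1501]
tool_rot: [2.145, 0.171, -2.132]
ft_force: [1.2, -0.6, -5.1]
width: 0.0091
```

```bash
cat >> h.py <<'E'
def goT(x,y,z,dyaw=0):
    t=np.load('tray.npy'); Rm=R.from_euler('z',t[2]).as_matrix()[:2,:2]; go([*(t[:2]+Rm@[x,y]),z],t[2]+dyaw)
def inT(p):
    t=np.load('tray.npy'); Rm=R.from_euler('z',t[2]).as_matrix()[:2,:2]; return np.round((np.asarray(p)[...,:2]-t[:2])@Rm,4)
E
python3 - <<'E'
from h import *
goT(.01,.185,.148)
save('side','s1')
im=cv2.imread('pics/s1.png'); cv2.imwrite('pics/s1c.png',cv2.resize(im[100:300,140:360],None,fx=2.5,fy=2.5))
E
```

```text
4.0667 [0.6029 0.0543 0.1501] [ 2.1452  0.1714 -2.1325] [ 1.2 -0.6 -5.1] 0.0091
R [[0.006, 0.158, -0.987], [0.001, -0.987, -0.158], [-1.0, -0.0, -0.006]]
shift [ 0.0019 -0.1859  0.0473] turn [-0.0001 -0.006   0.0003]
```

View pics/s1c.png

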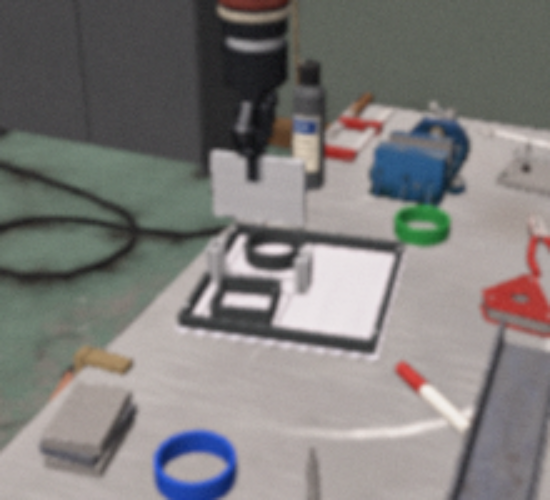

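The side view shows the divider held level, clear of the pins, and both offcuts undisturbed. I carry it left.

jog_arm --moves '[[[0,-0.015,0.004],[0,0,0],255],[[0,-0.04,0.01],[0,0,0],255],[[0,-0.07,0.018],[0,0,0],255],[[0,-0.1,0.026],[0,0,0],255],[[0,-0.13,0.034],[0,0,0],255],[[0,-0.155,0.04],[0,0,0],255],[[0,-0.175,0.045],[0,0,0],255],[[0,-0.186,0.047],[0,-0.006,0],255],[[0,-0.186,0.047],[0,-0.006,0],255],[[0,-0.186,0.047],[0,-0.006,0],255]]'

```text
clock: 4.95
position: [0.5338, 0.1976, 0.1485]
tool_rot: [2.117, 0.254, -2.128]
ft_force: [-0.2, -0.7, -5.0]
width: 0.009
```

jog_arm --moves '[[[0.01,0,0],[0,0,0],255],[[0.03,0,0],[0,0,0],255],[[0.05,0,0],[0,0,0],255],[[0.067,0,0],[0,0,0],255],[[0.08,0,0],[0,0,0],255],[[0.088,0,0],[0,0,0],255],[[0.091,0,0],[0,0,0],255],[[0.092,0,0],[0,0,0],255]]'

```text
clock: 5.62
position: [0.5333, 0.1985, 0.0559]
tool_rot: [2.116, 0.256, -2.129]
ft_force: [-0.3, 0.5, -4.3]
width: 0.009
```

```bash
python3 -c "
from h import *
goT(.01,.185,.052)"
```

```text
5.6167 [0.5333 0.1985 0.0559] [ 2.116   0.2558 -2.1293] [-0.3  0.5 -4.3] 0.009
R [[-0.009, 0.21, -0.978], [0.028, -0.977, -0.21], [-1.0, -0.029, 0.003]]
shift [ 0.0049 -0.0323 -0.0004] turn [0.052  0.0039 0.0293]
```

```bash
python3 -c "
from h import *
s=st(); print(np.round(s['q'],3)); print(inT(s['position'])); goT(-.03,.155,.056)"
```

```text
5.6167 [0.5333 0.1985 0.0559] [ 2.116   0.2558 -2.1293] [-0.3  0.5 -4.3] 0.009
R [[-0.009, 0.21, -0.978], [0.028, -0.977, -0.21], [-1.0, -0.029, 0.003]]
[ 0.211  0.527 -0.288  0.759  0.029  3.141]
[0.0113 0.1526]
5.6167 [0.5333 0.1985 0.0559] [ 2.116   0.2558 -2.1293] [-0.3  0.5 -4.3] 0.009
R [[-0.009, 0.21, -0.978], [0.028, -0.977, -0.21], [-1.0, -0.029, 0.003]]
shift [ 0.0002 -0.0046  0.0412] turn [0.052  0.0039 0.0293]
```

Joint 6 reached its limit, so the plate is tilted 0.03 rad. I turn the tool yaw away from the limit.

```bash
python3 -c "
from h import *
goT(.01,.183,.072,.22)"
```

```text
5.6167 [0.5333 0.1985 0.0559] [ 2.116   0.2558 -2.1293] [-0.3  0.5 -4.3] 0.009
R [[-0.009, 0.21, -0.978], [0.028, -0.977, -0.21], [-1.0, -0.029, 0.003]]
shift [-0.0152 -0.0309 -0.0002] turn [-0.168   0.0007  0.0295]
```

jog_arm --moves '[[[-0.015,-0.004,0],[-0.05,0,0.01],255],[[-0.015,-0.015,0],[-0.1,0,0.02],255],[[-0.015,-0.025,0],[-0.15,0,0.0295],255],[[-0.015,-0.031,0],[-0.168,0,0.0295],255],[[-0.015,-0.031,0],[-0.168,0,0.0295],255],[[-0.015,-0.031,0],[-0.168,0,0.0295],255]]'

```text
clock: 6.12
position: [0.5272, 0.2285, 0.0722]
tool_rot: [2.014, 0.386, -2.014]
ft_force: [-1.0, -0.5, -3.8]
width: 0.0093
```

```bash
python3 -c "
from h import *
goT(.01,.183,.052,.22); print(arm.state()['q'][5])"
```

```text
6.1167 [0.5272 0.2285 0.0722] [ 2.0144  0.3858 -2.0145] [-1.  -0.5 -3.8] 0.0093
R [[-0.0, 0.369, -0.929], [0.0, -0.929, -0.369], [-1.0, -0.0, 0.0]]
shift [0.0202 0.     0.0001] turn [-0.0009  0.      0.0001]
3.04484931515418
```

jog_arm --moves '[[[0.005,0,0],[0,0,0],255],[[0.01,0,0],[0,0,0],255],[[0.014,0,0],[0,0,0],255],[[0.017,0,0],[0,0,0],255],[[0.019,0,0],[0,0,0],255],[[0.02,0,0],[0,0,0],255],[[0.02,0,0],[0,0,0],255]]'

```text
clock: 6.7
position: [0.527, 0.2283, 0.0521]
tool_rot: [2.014, 0.385, -2.015]
ft_force: [-0.2, 0.1, -3.7]
width: 0.009
```

jog_arm --moves '[[[0.001,0,0],[0,0,0],255],[[0.002,0,0],[0,0,0],255],[[0.002,0,0],[0,0,0],255]]'

```text
clock: 6.95
position: [0.5272, 0.2284, 0.0518]
tool_rot: [2.015, 0.386, -2.014]
ft_force: [-7.8, -3.0, 16.2]
width: 0.0091
```

jog_arm --moves '[[[0.001,0,0],[0,0,0],255],[[0.0015,0,0],[0,0,0],255],[[0.0015,0,0],[0,0,0],255]]'

```text
clock: 7.2
position: [0.5272, 0.2284, 0.0518]
tool_rot: [2.016, 0.386, -2.013]
ft_force: [-8.0, -2.5, 16.3]
width: 0.009
```

In contact, so I release.

jog_arm --moves '[[[0,0,0],[0,0,0],255],[[0,0,0],[0,0,0],210],[[0,0,0],[0,0,0],170],[[0,0,0],[0,0,0],130],[[0,0,0],[0,0,0],120],[[0,0,0],[0,0,0],120],[[0,0,0],[0,0,0],120],[[0,0,0],[0,0,0],120]]'

```text
clock: 7.87
position: [0.5272, 0.2284, 0.0518]
tool_rot: [2.016, 0.386, -2.013]
ft_force: [-0.7, -0.3, 0.0]
width: 0.0449
```

jog_arm --moves '[[[-0.01,0,0],[0,0,0],120],[[-0.03,0,0],[0,0,0],120],[[-0.06,0,0],[0,0,0],120],[[-0.1,0,0],[0,0,0],120],[[-0.12,0,0],[0,0,0],120],[[-0.12,0,0],[0,0,0],120]]'

```text
clock: 8.37
position: [0.5299, 0.2292, 0.1777]
tool_rot: [2.025, 0.386, -2.005]
ft_force: [1.4, -0.2, 0.8]
width: 0.0454
```

Run:
```python
from h import *
save('side','s2')
im=cv2.imread('pics/s2.png'); cv2.imwrite('pics/s2c.png',cv2.resize(im[100:300,140:360],None,fx=2.5,fy=2.5))
goT(.056,-.068,.14)
```

```text
8.4167 [0.5288 0.2289 0.1752] [ 2.0216  0.3862 -2.0075] [-0.3 -0.6 -0.4] 0.0453
R [[0.007, 0.369, -0.929], [0.002, -0.929, -0.369], [-1.0, 0.001, -0.007]]
shift [0.0353 0.2548 0.0117] turn [ 2.191e-01 -6.900e-03 -2.000e-04]
```

View pics/s2c.png

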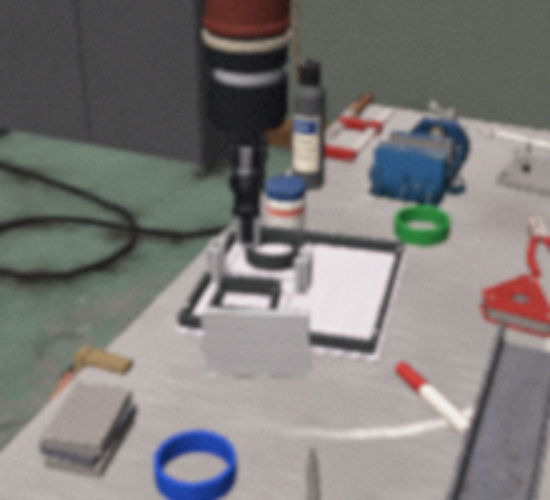

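The divider stands upright on the bench left of the tray, and both offcuts are unmoved. Next, above the pipe with closed fingers.

jog_arm --moves '[[[0,0.04,0.002],[0.05,0,0],255],[[0,0.08,0.004],[0.1,0,0],255],[[0,0.12,0.006],[0.15,-0.007,0],255],[[0.01,0.16,0.008],[0.2,-0.007,0],255],[[0.02,0.2,0.01],[0.219,-0.007,0],255],[[0.03,0.235,0.012],[0.219,-0.007,0],255],[[0.035,0.255,0.012],[0.219,-0.007,0],255],[[0.035,0.255,0.012],[0.219,-0.007,0],255],[[0.035,0.255,0.012],[0.219,-0.007,0],255]]'

```text
clock: 9.17
position: [0.6113, -0.0133, 0.1392]
tool_rot: [2.137, 0.169, -2.142]
ft_force: [-0.1, 0.2, 0.1]
width: 0.0001
```

```bash
cat > look.py <<'E'
import sys
from h import *
def blob(name):
    "dark offcuts (depth z 0.02..0.045) in tray frame, from wrist fisheye"
    c=optics.camera_params('wrist'); p,d=save('wrist',name); P=cloud(c,d,True) if 0 else None
    return c,p,d
c,p,d=blob(sys.argv[1])
goT(.050,-.067,.010)
im=cv2.cvtColor(p,cv2.COLOR_RGB2BGR); import pickle; pickle.dump(c,open(sys.argv[1]+'.pkl','wb'))
cv2.imwrite(f'pics/{sys.argv[1]}c.png',im)
E
python3 look.py w2
```

```text
9.2167 [ 0.6113 -0.0123  0.1397] [ 2.1371  0.1707 -2.141 ] [ 0.6 -1.1 -0.7] 0.0002
R [[-0.002, 0.158, -0.987], [0.0, -0.987, -0.158], [-1.0, -0.001, 0.002]]
shift [ 0.1297 -0.0009  0.0047] turn [-0.0007  0.0017  0.0007]
```

View pics/w2c.png

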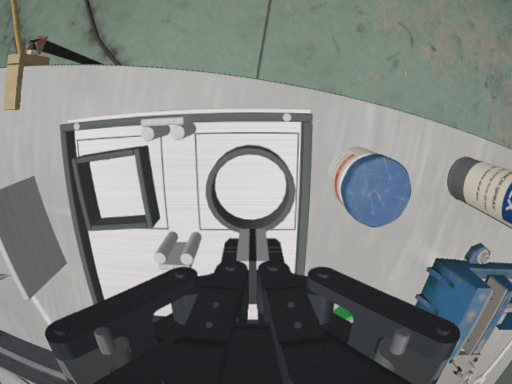

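The ring is clear below, centre ~(251,187), with the square at (117,188). I check the knuckle height against the jar before going down.

Run:
```python
from h import *
import pickle
c=pickle.load(open('w2.pkl','rb')); d=np.load('pics/w2.npy'); P=cloud(c,d,True)
for u,v in [(75,335),(440,335),(340,290),(180,275),(65,325),(252,250),(252,187)]:
    print((u,v),d[v,u],inT(P[v,u]),round(float(P[v,u,2]),3))
m=(d>0)&(P[...,2]>.09)&(np.indices(d.shape)[0]>235)
for lo,hi in((.12,.15),(.15,.17),(.17,.19),(.19,.21),(.21,.25)):
    k=m&(P[...,2]>lo)&(P[...,2]<hi); q=inT(P[k]); 
    if k.any(): print(lo,hi,k.sum(),q.min(0),q.max(0))
jar=(d>0)&(P[...,2]>.058)&(P[...,2]<.08)&(np.indices(d.shape)[1]>320)&(np.indices(d.shape)[1]<420)&(np.indices(d.shape)[0]<240)
print('jar',inT(P[jar]).min(0),inT(P[jar]).max(0))
# pipe ring: dark pixels around
g=cv2.imread('pics/w2.png',0); roi=np.zeros_like(g); cv2.circle(roi,(251,190),50,255,-1); roi[236:]=0
v,u=np.where((g<90)&(roi>0)); q=inT(plane(c,u,v,.032,True)); print('pipe box',q.min(0),q.max(0))
```

```text
(75, 335) 0.06760403 [ 0.0678 -0.0185] 0.227
(440, 335) 0.065675475 [ 0.0684 -0.1221] 0.229
(340, 290) 0.09262682 [ 0.0686 -0.0983] 0.201
(180, 275) 0.101337686 [ 0.0692 -0.0433] 0.192
(65, 325) 0.06791805 [ 0.0701 -0.0151] 0.226
(252, 250) 0.12473976 [ 0.0676 -0.069 ] 0.168
(252, 187) 0.28469896 [ 0.0524 -0.069 ] 0.006
0.12 0.15 84 [ 0.0621 -0.0818] [ 0.0636 -0.0562]
0.15 0.17 1068 [ 0.062  -0.0827] [ 0.068  -0.0553]
0.17 0.19 2826 [ 0.0432 -0.1033] [ 0.0703 -0.0349]
0.19 0.21 8569 [ 0.0468 -0.1195] [ 0.0741 -0.0186]
0.21 0.25 27580 [ 0.0478 -0.1306] [ 0.0777 -0.0071]
jar [ 0.034  -0.2015] [ 0.0936 -0.1417]
pipe box [ 0.014  -0.1119] [ 0.0951 -0.0329]
```

jog_arm --moves '[[[0.03,0.001,0.005],[0,0,0],255],[[0.06,0.001,0.005],[0,0,0],255],[[0.09,0.001,0.005],[0,0,0],255],[[0.11,0.001,0.005],[0,0,0],255],[[0.122,0.001,0.005],[0,0,0],255],[[0.128,0.001,0.005],[0,0,0],255],[[0.129,0.001,0.005],[0,0,0],255],[[0.129,0.001,0.005],[0,0,0],255]]'

```text
clock: 9.88
position: [0.6064, -0.0132, 0.0112]
tool_rot: [2.137, 0.172, -2.14]
ft_force: [0.0, -0.1, 0.3]
width: -0.0002
```

```bash
python3 -c "
from h import *
goT(-.080,-.066,.010);print(inT(arm.state()['position']))"
```

```text
9.8833 [ 0.6064 -0.0132  0.0112] [ 2.1369  0.1718 -2.14  ] [ 0.  -0.1  0.3] -0.0002
R [[-0.001, 0.159, -0.987], [0.0, -0.987, -0.159], [-1.0, -0.001, 0.001]]
shift [ 0.0014 -0.0021  0.13  ] turn [0.0005 0.0014 0.0007]
[ 0.05   -0.0681]
```

jog_arm --moves '[[[0,0,0.006],[0,0,0],255],[[0,0,0.014],[0,0,0],255],[[0,0,0.022],[0,0,0],255],[[0,0,0.03],[0,0,0],255],[[0,0,0.039],[0,0,0],255],[[0,0,0.048],[0,0,0],255],[[0,0,0.057],[0,0,0],255],[[0,0,0.066],[0,0,0],255],[[0,0,0.075],[0,0,0],255],[[0,0,0.084],[0,0,0],255]]'

```text
clock: 10.72
position: [0.5227, -0.0268, 0.0116]
tool_rot: [2.137, 0.172, -2.139]
ft_force: [0.7, -0.2, 0.7]
width: -0.0001
```

jog_arm --moves '[[[0,0,0.008],[0,0,0],255],[[0,0,0.016],[0,0,0],255],[[0,-0.001,0.024],[0,0,0],255],[[0,-0.001,0.031],[0,0,0],255],[[0,-0.002,0.037],[0,0,0],255],[[0,-0.002,0.042],[0,0,0],255],[[0,-0.002,0.045],[0,0,0],255],[[0,-0.002,0.046],[0,0,0],255],[[0,-0.002,0.046],[0,0,0],255]]'

```text
clock: 11.47
position: [0.4768, -0.0321, 0.0116]
tool_rot: [2.137, 0.171, -2.14]
ft_force: [0.3, 0.7, -0.9]
width: -0.0
```

```bash
python3 -c "
from h import *
print(inT(arm.state()['position'])); goT(-.068,-.066,.060); goT(.045,.064,.11)"
```

```text
[-0.081  -0.0662]
11.4667 [ 0.4768 -0.0321  0.0116] [ 2.1373  0.1715 -2.1398] [ 0.3  0.7 -0.9] -0.0
R [[-0.001, 0.159, -0.987], [0.0, -0.987, -0.159], [-1.0, -0.001, 0.001]]
shift [-0.0484 -0.0002 -0.013 ] turn [0.0002 0.0011 0.0006]
11.4667 [ 0.4768 -0.0321  0.0116] [ 2.1373  0.1715 -2.1398] [ 0.3  0.7 -0.9] -0.0
R [[-0.001, 0.159, -0.987], [0.0, -0.987, -0.159], [-1.0, -0.001, 0.001]]
shift [-0.0984 -0.1303 -0.126 ] turn [0.0002 0.0011 0.0006]
```

jog_arm --moves '[[[0,0,-0.006],[0,0,0],255],[[0,0,-0.01],[0,0,0],255],[[-0.02,0,-0.011],[0,0,0],255],[[-0.05,0,-0.011],[0,0,0],255],[[-0.09,0,-0.02],[0,0,0],255],[[-0.12,-0.03,-0.05],[0,0,0],255],[[-0.13,-0.06,-0.08],[0,0,0],255],[[-0.13,-0.09,-0.11],[0,0,0],255],[[-0.13,-0.12,-0.13],[0,0,0],255],[[-0.13,-0.13,-0.135],[0,0,0],255]]'

```text
clock: 12.3
position: [0.5927, 0.1219, 0.1421]
tool_rot: [2.14, 0.175, -2.136]
ft_force: [-1.0, -0.0, -0.5]
width: -0.0003
```

```bash
python3 look.py w3
```

```text
12.35 [0.5923 0.1232 0.1416] [ 2.1386  0.1773 -2.1359] [-1.   2.   0.5] 0.0002
R [[0.001, 0.163, -0.987], [0.002, -0.987, -0.163], [-1.0, -0.002, -0.001]]
shift [0.1313 0.136  0.0084] turn [ 0.0041 -0.0014  0.0021]
```

View pics/w3c.png

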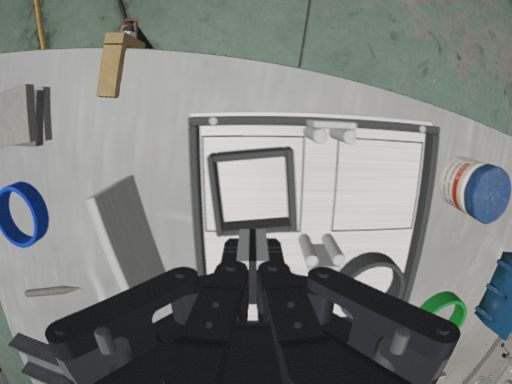

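The pipe is in the right lane at about (372,280). The square is at (254,190) in the left bay, tilted slightly, and the slot is open. The divider is still standing at (130,235).

Run:
```python
from h import *
import pickle
c=pickle.load(open('w3.pkl','rb'))
q=inT(plane(c,np.array([210,292,298,217.]),np.array([152,147,231,236.]),.032,True)); print(q.tolist(),q.mean(0))
print('pipe edge',inT(plane(c,np.array([372.,340,405]),np.array([251.,275,275]),.032,True)))
x,y=q.mean(0); goT(.0545,y-.005,.011)
```

```text
[[0.0931, 0.1038], [0.0976, 0.0335], [0.0202, 0.0249], [0.015, 0.1001]] [0.056475 0.065575]
pipe edge [[-0.0036 -0.053 ]
 [-0.0297 -0.022 ]
 [-0.036  -0.0998]]
12.35 [0.5923 0.1232 0.1416] [ 2.1386  0.1773 -2.1359] [-1.   2.   0.5] 0.0002
R [[0.001, 0.163, -0.987], [0.002, -0.987, -0.163], [-1.0, -0.002, -0.001]]
shift [0.1305 0.0085 0.0034] turn [ 0.0041 -0.0014  0.0021]
```

jog_arm --moves '[[[0.03,0.008,0.003],[0.004,0,0],255],[[0.06,0.008,0.003],[0.004,0,0],255],[[0.09,0.008,0.003],[0.004,0,0.002],255],[[0.11,0.008,0.003],[0.004,0,0.002],255],[[0.122,0.008,0.003],[0.004,0,0.002],255],[[0.128,0.008,0.003],[0.004,0,0.002],255],[[0.13,0.008,0.003],[0.004,0,0.002],255],[[0.13,0.008,0.003],[0.004,0,0.002],255]]'

```text
clock: 13.02
position: [0.5911, 0.1152, 0.0116]
tool_rot: [2.14, 0.171, -2.137]
ft_force: [-0.8, -0.1, -0.8]
width: 0.0002
```

```bash
python3 -c "
from h import *
import pickle
print(inT(arm.state()['position'])); goT(.0555,-.083,.011)
c=pickle.load(open('w3.pkl','rb')); d=np.load('pics/w3.npy'); P=cloud(c,d,True)
m=(P[...,2]>.026)&(P[...,2]<.038)&(d>0); m[:240]=0; m[:,:335]=0;m[:,415:]=0; q=inT(P[m]); print(m.sum(),q.min(0),q.max(0)); print(P[253:256,372],P[260,350])
A=np.c_[2*q,np.ones(len(q))]; s=np.linalg.lstsq(A,(q**2).sum(1),rcond=None)[0]; print('circ',s[:2],np.sqrt(s[2]+s[0]**2+s[1]**2))
"
```

```text
[0.0552 0.0611]
13.0167 [0.5911 0.1152 0.0116] [ 2.14    0.171  -2.1369] [-0.8 -0.1 -0.8] 0.0002
R [[0.001, 0.159, -0.987], [0.0, -0.987, -0.159], [-1.0, -0.0, -0.001]]
shift [ 0.0006  0.1441 -0.0003] turn [ 0.0001 -0.0014  0.0001]
597 [-0.0897 -0.1059] [ 0.007  -0.0112]
[[ 0.53881864 -0.02024007  0.0092802 ]
 [ 0.53801525 -0.02015673  0.01016707]
 [ 0.53890345 -0.01799336  0.01476287]] [0.52618208 0.00207843 0.00637163]
circ [-0.05025853 -0.05944432] 0.036874678842842595
```

jog_arm --moves '[[[0,0.006,0],[0,0,0],255],[[0,0.012,0],[0,0,0],255],[[0,0.018,0],[0,0,0],255],[[0,0.025,0],[0,0,0],255],[[0,0.033,0],[0,0,0],255],[[0,0.041,0],[0,0,0],255],[[0,0.049,0],[0,0,0],255],[[0,0.057,0],[0,0,0],255],[[0,0.065,0],[0,0,0],255],[[0,0.073,0],[0,0,0],255]]'

```text
clock: 13.85
position: [0.6028, 0.0422, 0.0116]
tool_rot: [2.14, 0.171, -2.137]
ft_force: [0.2, 1.8, 0.6]
width: -0.0002
```

jog_arm --moves '[[[0,0.008,0],[0,0,0],255],[[0,0.016,0],[0,0,0],255],[[0,0.024,0],[0,0,0],255],[[0,0.032,0],[0,0,0],255],[[0,0.04,0],[0,0,0],255],[[0,0.048,0],[0,0,0],255],[[0,0.055,0],[0,0,0],255],[[0,0.061,0],[0,0,0],255],[[0,0.065,0],[0,0,0],255],[[0,0.067,0],[0,0,0],255]]'

```text
clock: 14.68
position: [0.6135, -0.0246, 0.0115]
tool_rot: [2.14, 0.17, -2.137]
ft_force: [-0.1, 1.5, 0.1]
width: 0.0002
```

```bash
python3 -c "
from h import *
print(inT(arm.state()['position'])); goT(.0555,-.083,.011)"
```

```text
[ 0.0551 -0.0805]
14.6833 [ 0.6135 -0.0246  0.0115] [ 2.1402  0.1703 -2.1373] [-0.1  1.5  0.1] 0.0002
R [[0.001, 0.158, -0.987], [0.0, -0.987, -0.158], [-1.0, -0.0, -0.001]]
shift [ 0.0005  0.0025 -0.0004] turn [-0.0005 -0.0014  0.    ]
```

jog_arm --moves '[[[0,0.0025,0],[0,0,0],255],[[0,0.0025,0],[0,0,0],255],[[0,-0.006,0],[0,0,0],255],[[-0.02,-0.008,0],[0,0,0],255],[[-0.06,-0.008,0],[0,0,0],255],[[-0.1,-0.008,0.02],[0,0,0],255],[[-0.14,-0.008,0.05],[0,0,0],255],[[-0.16,-0.008,0.07],[0,0,0],255],[[-0.16,-0.008,0.08],[0,0,0],255],[[-0.16,-0.008,0.08],[0,0,0],255]]'

```text
clock: 15.52
position: [0.532, -0.029, 0.1735]
tool_rot: [2.142, 0.17, -2.134]
ft_force: [1.2, -0.9, 0.6]
width: -0.0006
```

```bash
python3 look.py w4
```

```text
15.5667 [ 0.5327 -0.0289  0.1722] [ 2.1416  0.17   -2.1355] [ 0.8 -0.3  0.3] -0.0001
R [[0.003, 0.158, -0.987], [0.0, -0.987, -0.158], [-1.0, 0.0, -0.003]]
shift [ 0.1625 -0.005  -0.0748] turn [-0.0004 -0.0028 -0.0004]
```

View pics/w4c.png

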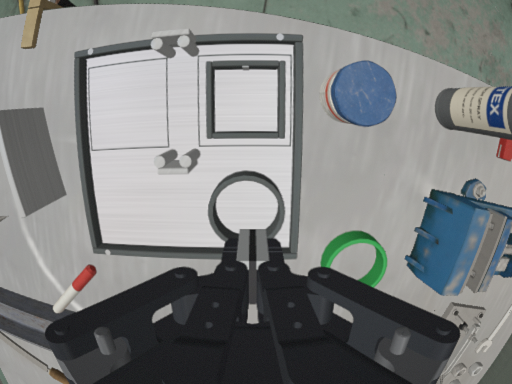

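The square sits aligned at (246,99) in the right scribed square, and the pipe at (247,207) in the right lane.

Run:
```python
from h import *
import pickle
c=pickle.load(open('w4.pkl','rb'))
q=inT(plane(c,np.array([208,284,284.5,208.]),np.array([61,60.5,137,137.]),.032,True)); print(q.tolist(),q.mean(0))
q=inT(plane(c,np.array([208.5,285,246]),np.array([206,206,171.]),.032,True));print('pipe',q.tolist())
goT(-.055,-.061,.011)
```

```text
[[0.0935, -0.0306], [0.0935, -0.1022], [0.0197, -0.1031], [0.0199, -0.0299]] [ 0.05665 -0.06645]
pipe [[-0.0494, -0.0281], [-0.0495, -0.1053], [-0.0136, -0.0662]]
15.5667 [ 0.5327 -0.0289  0.1722] [ 2.1416  0.17   -2.1355] [ 0.8 -0.3  0.3] -0.0001
R [[0.003, 0.158, -0.987], [0.0, -0.987, -0.158], [-1.0, 0.0, -0.003]]
shift [ 0.1612 -0.011   0.0302] turn [-0.0004 -0.0028 -0.0004]
```

jog_arm --moves '[[[0.03,-0.006,0.041],[0,0,0],255],[[0.06,-0.006,0.041],[0,0,0],255],[[0.1,-0.006,0.041],[0,-0.003,0],255],[[0.13,-0.006,0.041],[0,-0.003,0],255],[[0.15,-0.006,0.041],[0,-0.003,0],255],[[0.159,-0.006,0.041],[0,-0.003,0],255],[[0.161,-0.006,0.041],[0,-0.003,0],255],[[0.161,-0.006,0.041],[0,-0.003,0],255]]'

```text
clock: 16.23
position: [0.4918, -0.0292, 0.0106]
tool_rot: [2.137, 0.171, -2.14]
ft_force: [0.9, -0.7, -0.0]
width: 0.0003
```

```bash
python3 -c "
from h import *
print(inT(arm.state()['position'])); goT(-.088,-.066,.011)"
```

```text
[-0.0657 -0.0657]
16.2333 [ 0.4918 -0.0292  0.0106] [ 2.137   0.1705 -2.1399] [ 0.9 -0.7 -0. ] 0.0003
R [[-0.001, 0.159, -0.987], [-0.0, -0.987, -0.159], [-1.0, -0.0, 0.001]]
shift [-0.0003  0.0003  0.0223] turn [-0.0001  0.0013  0.    ]
```

jog_arm --moves '[[[0,0,0.006],[0,0,0],255],[[0,0,0.012],[0,0,0],255],[[0,0,0.017],[0,0,0],255],[[0,0,0.021],[0,0,0],255],[[0,0,0.022],[0,0,0],255],[[0,0,0.022],[0,0,0],255],[[0,0,0.01],[0,0,0],255],[[0,0,-0.002],[0,0,0],255],[[0,0,-0.006],[0,0,0],255],[[0,0,-0.006],[0,0,0],255]]'

```text
clock: 17.07
position: [0.4987, -0.0282, 0.0107]
tool_rot: [2.138, 0.171, -2.139]
ft_force: [0.1, -0.2, -0.2]
width: -0.0001
```

jog_arm --moves '[[[0,-0.006,0],[0,0,0],255],[[0,-0.012,0],[0,0,0],255],[[0,-0.018,0],[0,0,0],255],[[0,-0.025,0],[0,0,0],255],[[0,-0.033,0],[0,0,0],255],[[0,-0.041,0],[0,0,0],255],[[0,-0.049,0],[0,0,0],255],[[0,-0.057,0],[0,0,0],255],[[0,-0.065,0],[0,0,0],255],[[0,-0.073,0],[0,0,0],255]]'

```text
clock: 17.9
position: [0.4869, 0.0447, 0.0107]
tool_rot: [2.138, 0.171, -2.138]
ft_force: [-0.7, -0.5, -0.6]
width: -0.0004
```

```bash
python3 -c "
from h import *
print(inT(arm.state()['position'])); goT(-.060,.0825,.011)"
```

```text
[-0.0588  0.008 ]
17.9 [0.4869 0.0447 0.0107] [ 2.1376  0.1707 -2.1384] [-0.7 -0.5 -0.6] -0.0004
R [[-0.0, 0.159, -0.987], [-0.0, -0.987, -0.159], [-1.0, 0.0, 0.0]]
shift [-0.0003 -0.0745  0.0012] turn [ 0.0005  0.0004 -0.0004]
```

jog_arm --moves '[[[0,-0.008,0],[0,0,0],255],[[0,-0.016,0.001],[0,0,0],255],[[0,-0.024,0.001],[0,0,0],255],[[0,-0.032,0.001],[0,0,0],255],[[0,-0.04,0.001],[0,0,0],255],[[0,-0.048,0.001],[0,0,0],255],[[0,-0.056,0.001],[0,0,0],255],[[0,-0.063,0.001],[0,0,0],255],[[0,-0.069,0.001],[0,0,0],255],[[0,-0.073,0.001],[0,0,0],255]]'

```text
clock: 18.73
position: [0.4742, 0.1174, 0.0107]
tool_rot: [2.137, 0.171, -2.138]
ft_force: [0.7, -2.0, 1.1]
width: -0.0001
```

jog_arm --moves '[[[0,-0.0015,0],[0,0,0],255],[[0,-0.0015,0],[0,0,0],255],[[0,0.006,0],[0,0,0],255],[[0,0.014,0],[0,0,0],255],[[0,0.016,0],[0,0,0],255],[[0,0.016,0],[0,0,0],255]]'

```text
clock: 19.23
position: [0.477, 0.1005, 0.0107]
tool_rot: [2.138, 0.169, -2.139]
ft_force: [-0.2, -1.0, 0.0]
width: 0.0002
```

Run:
```python
from h import *
print(inT(arm.state()['position'])); goT(.083,.066,.011)
c=optics.camera_params('scene'); p,d=save('scene','s3'); P=cloud(c,d)
q=inT(P); m=(d>0)&(P[...,2]>.025)&(P[...,2]<.037)&(q[...,0]>-.105)&(q[...,0]<.0)&(q[...,1]>0)&(q[...,1]<.112)
k=q[m]; print(m.sum(),k.min(0),k.max(0))
```

```text
[-0.0598  0.0647]
19.2333 [0.477  0.1005 0.0107] [ 2.1383  0.1694 -2.1391] [-0.2 -1.   0. ] 0.0002
R [[-0.0, 0.158, -0.987], [-0.0, -0.987, -0.158], [-1.0, 0.0, 0.0]]
shift [-0.0004 -0.0014 -0.1428] turn [-0.0008  0.0004 -0.0004]
191 [-0.1012  0.0208] [-0.0008  0.1078]
```

The pipe is at about y 0.064 in the left lane. I push it back into the left bay.

jog_arm --moves '[[[0,-0.001,-0.008],[0,0,0],255],[[0,-0.001,-0.016],[0,0,0],255],[[0,-0.001,-0.022],[0,0,0],255],[[0,-0.001,-0.028],[0,0,0],255],[[0,-0.001,-0.035],[0,0,0],255],[[0,-0.001,-0.043],[0,0,0],255],[[0,-0.001,-0.051],[0,0,0],255],[[0,-0.001,-0.059],[0,0,0],255],[[0,-0.001,-0.067],[0,0,0],255],[[0,-0.001,-0.075],[0,0,0],255]]'

```text
clock: 20.12
position: [0.5516, 0.1139, 0.0106]
tool_rot: [2.138, 0.17, -2.139]
ft_force: [-0.3, -0.3, -0.9]
width: 0.0001
```

jog_arm --moves '[[[0,0,-0.008],[0,0,0],255],[[0,0,-0.016],[0,0,0],255],[[0,0,-0.024],[0,0,0],255],[[0,0,-0.032],[0,0,0],255],[[0,0,-0.04],[0,0,0],255],[[0,0,-0.047],[0,0,0],255],[[0,0,-0.053],[0,0,0],255],[[0,0,-0.057],[0,0,0],255],[[0,0,-0.06],[0,0,0],255],[[0,0,-0.06],[0,0,0],255]]'

```text
clock: 20.95
position: [0.6115, 0.1234, 0.0106]
tool_rot: [2.139, 0.17, -2.139]
ft_force: [0.6, -0.2, 0.4]
width: 0.0001
```

jog_arm --moves '[[[0,0,0],[0,0,0],255],[[0,0,0.01],[0,0,0],255],[[0,0,0.014],[0,0,0],255],[[-0.03,0,0.015],[0,0,0],255],[[-0.07,0,0.015],[0,0,0],255],[[-0.11,0.02,0.03],[0,0,0],255],[[-0.15,0.05,0.06],[0,0,0],255],[[-0.16,0.065,0.09],[0,0,0],255],[[-0.16,0.065,0.1],[0,0,0],255],[[-0.16,0.065,0.1],[0,0,0],255]]'

```text
clock: 21.78
position: [0.5207, 0.0417, 0.1728]
tool_rot: [2.141, 0.167, -2.138]
ft_force: [1.0, -0.5, -0.7]
width: -0.0001
```

```bash
python3 look.py w5
```

```text
21.8333 [0.5221 0.0426 0.172 ] [ 2.1414  0.1678 -2.1375] [ 0.6  1.  -0.1] -0.0
R [[0.002, 0.156, -0.988], [-0.0, -0.988, -0.156], [-1.0, 0.001, -0.002]]
shift [ 0.1622  0.0671 -0.0742] turn [-0.0023 -0.0018 -0.0006]
```

View pics/w5c.png

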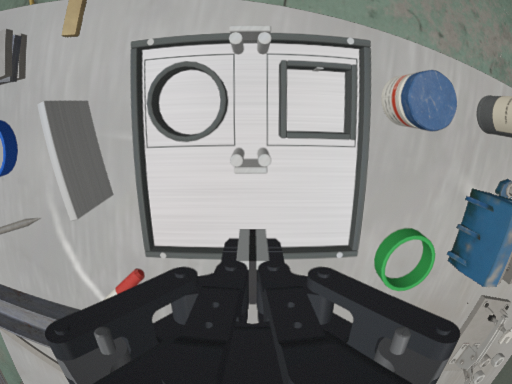

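Run:
```python
from h import *
import pickle
c=pickle.load(open('w5.pkl','rb'))
q=inT(plane(c,np.array([148,227,188,188.]),np.array([102,101,63,140.]),.032,True));print('pipe',q.tolist(),q.mean(0))
q=inT(plane(c,np.array([280,355,355.,282]),np.array([62,66,139,137.]),.032,True)); print('sq',q.tolist(),q.mean(0))
d=np.load('pics/w5.npy');P=cloud(c,d,True);m=(d>0)&(P[...,2]>.076)&(P[...,2]<.095);m[:,130:]=0
v,u=np.where(m);print('plate top',m.sum(),inT(P[m]).min(0),inT(P[m]).max(0))
m=(d>0)&(P[...,2]>.06)&(P[...,2]<.08);m[:,:385]=0;m[:,460:]=0;m[140:]=0
print('jar',inT(P[m]).min(0),inT(P[m]).max(0))
```

```text
pipe [[0.0566, 0.1008], [0.0539, 0.0229], [0.0923, 0.06], [0.0174, 0.0612]] [0.05505  0.061225]
sq [[0.0915, -0.0269], [0.0921, -0.1008], [0.0193, -0.1025], [0.0195, -0.0291]] [ 0.0556   -0.064825]
plate top 1516 [-0.048   0.1638] [0.0666 0.1996]
jar [ 0.0337 -0.2002] [ 0.0935 -0.141 ]
```

```bash
python3 -c "
from h import *
st(); print(arm.sign_off())"
```

```text
21.8333 [0.5221 0.0426 0.172 ] [ 2.1414  0.1678 -2.1375] [ 0.6  1.  -0.1] -0.0
R [[0.002, 0.156, -0.988], [-0.0, -0.988, -0.156], [-1.0, 0.001, -0.002]]
the job is handed in; nothing more can be done
None
```

The two offcuts are swapped and the divider is out. I handed the job in at 21.8 s of the 72 s allowed, with the arm clear of everything.

**Divider:** I drew it out and stood it upright on the bench to the left of the tray. The last view shows it still standing there.

**Swap:** I dragged the pipe into the right-hand lane and slid the square across the slot into the right bay. Then I took the pipe round through the lane into the left bay. The fingers stayed about 5 mm above the tray floor during the drags. The low forces and every view agreed that neither offcut lifted or tipped.

**Last checks (final wrist view):**

| Part | Measured centre (tray x, y, m) | Target (m) | Off by |
|---|---|---|---|
| Pipe | (0.055, 0.061) | (0.056, 0.065) | about 4 mm |
| Square, aligned with the tray | (0.056, -0.065) | (0.056, -0.065) | under 1 mm |

- **Bystanders:** the jar had not moved, to within 1 mm. I only saw the spray can standing in the pictures and did not measure it again. The arm never went near it.

**Two things did not go as planned:**
- Joint 6 reached its range limit while I carried the divider, which tilted the plate slightly. I turned the tool and set the plate down upright, about 0.2 rad off the tray's direction.
- The pipe first stopped about 8 mm short in the right lane, and I nudged it forward before taking it round.

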